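# Refit the drive wheel of the board turntable

## Task

Drop the loose brass cross key into the slot in the end of the gearbox spindle, lying centred on its floor, and let go of it. Then slide the blue drive wheel down over spindle and key with its two keyways in line with the key, press it fully home with about 15 N so that it drives the orange ring down to its stop (never force it with more than 30 N), and let go. Leave all other things on the bench where they lie.

Things in the scene. Friction and masses are not known exactly. Their poses are not given: they have to be found in the camera images.
- gearbox: grey fixed gearbox, 120 (x) x 100 (y) x 60 mm tall, on a 136 x 116 mm foot plate; a black motor 38 mm thick sticks out 45 mm from its +x side. Origin: centre of its underside. A boss 52 mm across on its top ends 66 mm above the origin (the shoulder)
- spindle: upright steel spindle, 24 mm in diameter, 46 mm tall; origin on its axis at the shoulder, z up. A slot 11.6 mm wide crosses its upper end along its own x axis, open at both sides, floor 32 mm above the origin (14 mm deep), mouth chamfered 2 mm. It can turn about z against light friction (0.06 N m) and does not otherwise move
- ring: orange ring round the spindle, 48 mm outside, 26 mm inside, 6 mm thick; origin: centre of its underside. Slides down only when pushed with about 6 N and stays where left. It starts 3 to 14 mm above its firm stop, a stop nut below it that is set differently on each unit, 0 to 8 mm above the spindle's origin: not measured, to be found by feel as the push rises well above 6 N
- key: brass bar key, 38 (x) x 10 (y) x 14 mm (z); origin at the centre of its underside. Lies on the white mat, long axis x level. In the slot its ends stick out 7 mm on both sides of the spindle and its top is flush with the spindle's end; either end may point either way
- hub: blue drive wheel, 46 mm tall, 0.24 kg, upright on the mat: flange 80 mm across and 10 mm thick, above it a square boss 54 x 54 mm, sides square to its own x and y. Origin: centre of its underside, z along the bore. Bore 27 mm with two opposite keyways along x (12.6 mm wide, 22 mm out from the axis, right through, 2 mm chamfers below), white dashes mark them. Fits either way round
- collar: bystander: plain aluminium collar without keyways, 54 mm in diameter, 28 mm bore, 30 mm tall; origin at the centre of its underside
- shim: bystander: dark steel strip, 60 x 16 x 5 mm; origin at the centre of its underside
- board: bystander: green circuit board, 150 x 110 x 10 mm; origin at the centre of its underside
- bottle: bystander: clear bottle with a blue cap, 56 mm in diameter, 120 mm tall; origin at the centre of its underside
- tweezers: bystander: steel tweezers, 130 mm long, 6 mm thick, lying on the mat; origin under their middle
- driver: bystander: yellow screwdriver, 150 mm long, lying on the mat; origin under its middle
Not all that is in view belongs to the job. Leave any green or red look-alike of the hub alone.

How it is judged (in metres and radians):
On the way, in this order (a step that is already met when the one before it is completed fails the run):
1. the key lies in the spindle's slot, on its floor, centred, and is let go (z of key in the frame of spindle between 0.0305 and 0.0335 m and horizontal distance between key and spindle below 0.004 m and angle between the x axis of key and the x axis of spindle, either way round below 0.17 rad and contact force between the fingers and key below 0.3 N), for 0.2 s.
2. the wheel, over the spindle, is pressed on the bottomed ring with at least 10 N (more than the ring's own friction) (contact force between hub and ring above 10 N and z of hub in the frame of spindle below 0.0155 m and horizontal distance between hub and spindle below 0.003 m), for 0.2 s.
At the end, for the whole second after the job is handed in: Key in the slot: on its floor within 1.5 mm, centred within 5 mm. Wheel upright, within 3 mm of the spindle's axis, keyways within 10 degrees of the key, resting on the ring (within 1.5 mm) that it pressed to its stop, so 6 to 14 mm above the spindle's origin. Released, at rest (z of hub in the frame of spindle between 0.004 and 0.0155 m and z of hub in the frame of ring below 0.0075 m and contact force between hub and ring above 0.5 N and horizontal distance between hub and spindle below 0.003 m and angle between hub's own z axis and vertical below 0.06 rad and angle between the x axis of hub and the x axis of key, either way round below 0.17 rad and angle between the x axis of key and the x axis of spindle, either way round below 0.17 rad and z of key in the frame of spindle between 0.0305 and 0.0335 m and horizontal distance between key and spindle below 0.005 m and linear speed of hub below 0.01 m/s and contact force between the fingers and hub below 0.3 N); the robot touches nothing.
It fails at once if the wheel is forced against the spindle, key or ring with more than 30 N (contact force between hub and spindle above 30 N or contact force between hub and key above 30 N or contact force between hub and ring above 30 N).
It fails at once if the key is forced against the spindle with more than 30 N (contact force between key and spindle above 30 N).
It fails at once if a bystander is moved by more than 30 mm (distance of any of collar, shim, board, bottle, tweezers, driver from where it was at the start of the episode above 0.03 m).
It also fails if it takes over 72 s, if anything falls off the work surface, if the arm or the gripper's body presses on something with over 40 N, if the wrist force passes 120 N, or if a joint passes its speed limit or range.

## Robot

A 6-joint arm with a two-finger parallel gripper is mounted at the origin on the work surface. World frame = base frame: x ahead of the robot, y to its left, z up, the work surface at z = 0. Lengths are in m, angles in degrees, forces in N, time in s.
With the tool pointing down it reaches from about 0.3 to 0.75 m from the base axis. Payload 8.5 kg.
Tool frame: the origin (TCP) lies on the centre line of the jaws, within the pads' length; the fingertips stand 22 mm ahead of it and the grasp point (between the pads) lies 3 mm ahead of it (env.tip_reach is the distance from the TCP to the fingertips, in m); y points along the fingers, z is the direction in which the jaws open and shut, and the axes are right-handed (so a half turn about y gives the same grasp; the last joint's range is limited). The gripper opens to 85 mm and grips with 20 to 120 N. Pads are 22 mm wide; open, the fingers measure 114 mm over their backs; the gripper's body (76 mm by 85 mm) begins 54 mm behind the grasp point. The pads swing forward as they close: fully open they stand 13 mm farther back than shut.
Start: joints at [53.726, 21.807, 74.336, -0, 83.858, -12.336], TCP at [0.223, 0.503, 0.253] pointing down, gripper open.
Joint ranges: [-178.18, 178.18], [-50.72, 133.34], [12.68, 142.11], [-81.47, 261.47], [9.98, 163.14], [-165.26, 165.26]. Speed limits (degrees/s): [136.94, 136.94, 180, 180, 180, 180].

## Interface

Orientations are given as a 3x3 rotation matrix whose columns are the frame's x, y, z axes.
In Python, from rig import env, get_image gives the robot as it stands. The module is installed in compiled form; this text tells all that it offers.
- The arm moves only by the tool carry_out, never from a script. Its argument "targets" is a list that holds one entry, the list of rows, each a list of 7 numbers: the closure, from 0 (fully open) to 1 (shut), then the shift along the world's x, y, z in mm, then the turn, a rotation vector about the world's x, y, z in degrees. In form: [[[claw, dx, dy, dz, ax, ay, az], ...]]. A call has 1 to 20 rows; each row is the pose to reach, as a shift and turn from the pose commanded when the call began; what a row does not reach only later rows make up. A row lasts 1/12 s, in which the tool goes at most 41.7 mm and 7.16 degrees, less where a joint would pass 70% of its speed; a pose out of reach is approached as far as the arm can. A call with a gripper value outside its range is refused whole. The fingers move at their own pace and stop on an object; "squeeze" is the grip in N (left out, the last holds). Time passes only in rows, so rows that repeat a pose let the fingers close. It gives the time, the measured TCP pose, the force and the opening at its end, in the units of the state.
- env.observe(): the state, without advancing time (a new reading comes with each control period).
- get_image(name): name is "side" or "top"; returns a dict with "img" (480x640x3 uint8, red, green, blue), "fx", "fy", "cx", "cy" (pixels), "k1" (the pictures are not rectified: a ray, as slopes to the right and down, at radius r is drawn at 1 + k1 r^2 times it, then the intrinsics apply), "rvec" (rotation vector, rad) and "tvec" (3), from world to camera coordinates, as OpenCV has them. Camera axes: x right, y down, z forward; pixel columns grow to the right and rows downward; lengths in m; the calibration is good to about 2 mm. A picture is of the moment at which its call begins. There is no depth.
- env.close_job(): hands the job in, once; it reports no verdict.
The state is a dict: "time_s": time; "q": joint angles; "qvel": joint speeds; "joint_efforts": joint torques, N m; "position": TCP position; "tool_rot": TCP orientation; "ft_force": force on the tool from outside, world axes, zero at the start; "wrist_torque": the same for the moment, N m; "grip_width": finger opening in m.
Only numpy, scipy, OpenCV 4.12 (cv2) and the standard library are available. Lean on these libraries where they do the work, as an engineer would, in place of code of your own. Each camera call takes 0.05 s, during which the arm holds its last target.

## Working session

There is one attempt and no reset: what is moved stays moved. The work goes in short steps, Python scripts to look and compute and a tool call to move; the robot and the scene stay as the last step left them, time stands still between calls to the robot, and variables do not carry over. Pictures are saved under pics/ and viewed, and the job is handed in when it is done.

Besides the shell and the picture viewer there is one more tool, called after "Call:" by a JSON object that holds its "api" and its "payload". carry_out: Moves the arm, as the interface text tells. Its arguments: {"type":"object","properties":{"targets":{"type":"array"},"squeeze":{"type":"number"}},"required":["targets"]}

```bash
mkdir -p pics
cat > h.py <<'E'
import numpy as np, cv2
from rig import env, get_image
def snap(n,f):
    d=get_image(n); cv2.imwrite('pics/'+f,cv2.cvtColor(d['img'],cv2.COLOR_RGB2BGR)); np.save('pics/'+f+'.npy',d,allow_pickle=True); return d
def load(f): return np.load('pics/'+f+'.npy',allow_pickle=True).item()
def ray(d,u,v):
    x=(u-d['cx'])/d['fx']; y=(v-d['cy'])/d['fy']; rd=np.hypot(x,y); r=rd
    for _ in range(30): r=rd/(1+d['k1']*r*r)
    s=r/rd if rd>0 else 1
    R=cv2.Rodrigues(np.array(d['rvec'],float))[0]; t=np.array(d['tvec'],float).ravel()
    return -R.T@t, R.T@np.array([x*s,y*s,1.])
def onz(d,u,v,z):
    c,r=ray(d,u,v); return c+r*(z-c[2])/r[2]
def proj(d,P):
    R=cv2.Rodrigues(np.array(d['rvec'],float))[0]; p=R@np.array(P,float)+np.array(d['tvec'],float).ravel()
    x,y=p[:2]/p[2]; k=1+d['k1']*(x*x+y*y); return np.array([d['fx']*x*k+d['cx'],d['fy']*y*k+d['cy']])
E
python3 - <<'E'
from h import *
for n in('side','top'):
    d=snap(n,n+'0.png'); print(n,d['fx'],d['k1'],ray(d,320,240))
s=env.observe(); print(s, env.tip_reach)
E
```

```text
side 507.4203559147456 -0.04214964400863167 (array([ 0.30213843, -0.71138271,  0.78500207]), array([ 0.28113011,  0.68003966, -0.6771755 ]))
top 508.50007813245065 -0.10979594283440205 (array([0.45864251, 0.01025177, 1.1422381 ]), array([ 0.13637891,  0.00410748, -0.99077894]))
{'time_s': 0.1, 'q': array([ 5.37257602e+01,  2.18365144e+01,  7.43792424e+01,  9.41094357e-04,
        8.38569273e+01, -1.23362652e+01]), 'qvel': array([ 0.07918328, -0.09409586, -0.09249996,  0.07686382, -0.05380537,
       -0.06061532]), 'joint_efforts': array([ 3.15055113e-03, -4.49219263e+01, -2.31655419e+01, -1.85297372e-04,
        3.57320445e-03, -2.01601279e-05]), 'position': array([0.22302476, 0.50250108, 0.25278614]), 'tool_rot': array([[ 9.13984407e-01, -7.63720603e-04,  4.05748593e-01],
       [-4.05749210e-01, -1.01305770e-03,  9.13983891e-01],
       [-2.86981591e-04, -9.99999195e-01, -1.23579797e-03]]), 'ft_force': array([0.41462591, 0.21381825, 0.2790638 ]), 'wrist_torque': array([-0.03480582,  0.03983984,  0.01199969]), 'grip_width': 0.08591349329267611} 0.022
```

View pics/side0.png

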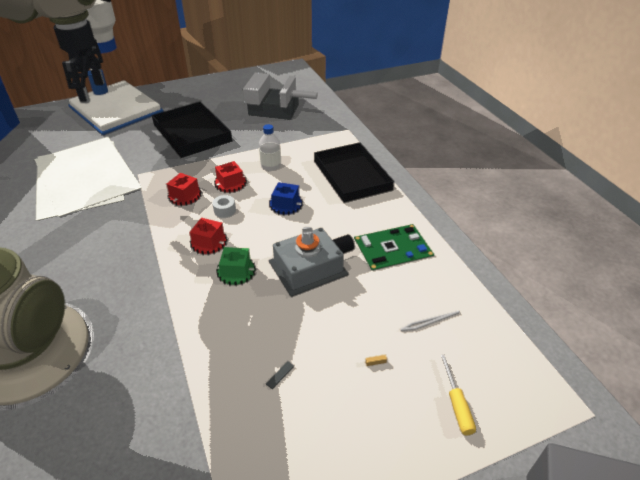

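View pics/top0.png

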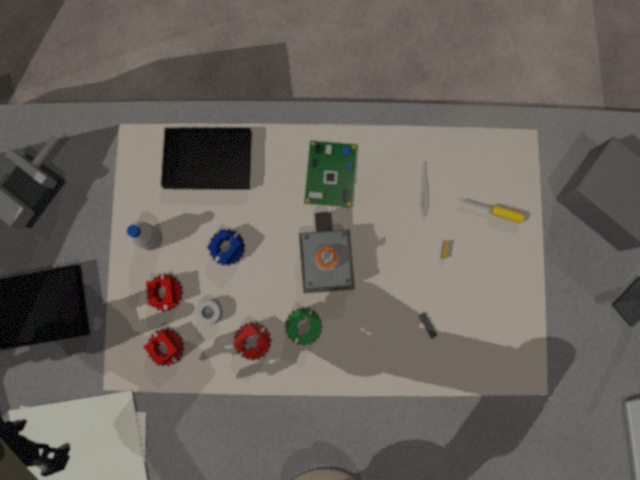

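Candidates, by top-view pixel:
- **Wheel:** the blue one at (227,246) matches. The look-alikes are red (164,292), red (164,347), red (252,341) and green (303,327). The collar is at (208,311).
- **Key:** the brass bar at (446,249) matches. It is not the dark shim (428,325) or the yellow driver handle (508,213).

I'll check both choices in close crops.

Run:
```python
from h import *
t=cv2.imread('pics/top0.png'); s=cv2.imread('pics/side0.png')
def c(i,u,v,r=26): return cv2.resize(i[v-r:v+r,u-r:u+r],(390,290) if 0 else (290,290),interpolation=cv2.INTER_CUBIC)
a=np.hstack([c(t,227,246),c(t,446,249,16)]); b=np.hstack([c(s,286,198),c(s,308,240,26)])
e=np.vstack([c(t,327,258,26),c(s,376,360,18)])
cv2.imwrite('pics/crops.png',cv2.resize(np.hstack([np.vstack([a,b]),e]),(780,520)))
```

```text
(no output)
```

View pics/crops.png

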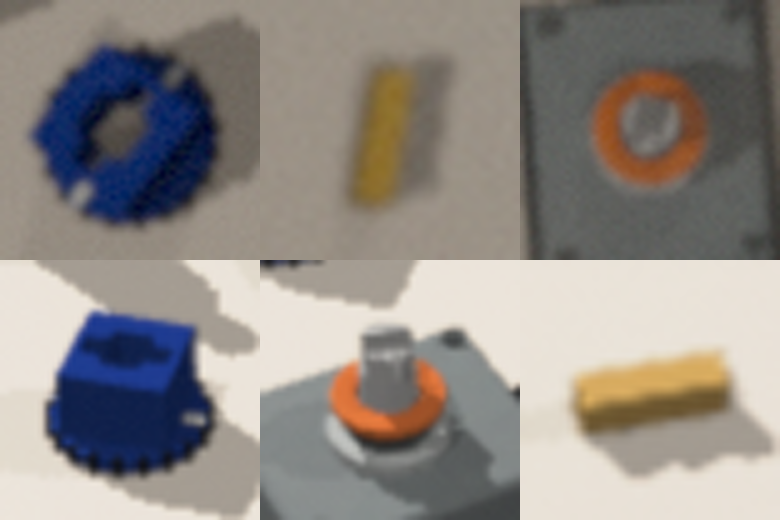

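Run:
```python
from h import *
for n in('side','top'):
    L=[get_image(n) for _ in range(6)]; d=L[0]; d['img']=np.mean([x['img'].astype(float) for x in L],0); np.save('pics/avg_%s.npy'%n,d,allow_pickle=True)
    i=d['img'][...,::-1].clip(0,255).astype(np.uint8); cv2.imwrite('pics/avg_%s.png'%n,i)
t=cv2.imread('pics/avg_top.png'); s=cv2.imread('pics/avg_side.png')
def c(i,u,v,r): return cv2.resize(i[v-r:v+r,u-r:u+r],(390,290),interpolation=cv2.INTER_NEAREST) if 0 else cv2.resize(i[v-r:v+r,u-r:u+r],(390,390),interpolation=cv2.INTER_NEAREST)
cv2.imwrite('pics/c2.png',np.hstack([c(t,327,258,13),c(s,308,238,13)]))
cv2.imwrite('pics/c3.png',np.hstack([c(t,446,249,13),c(s,376,360,14)]))
```

```text
(no output)
```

View pics/c2.png

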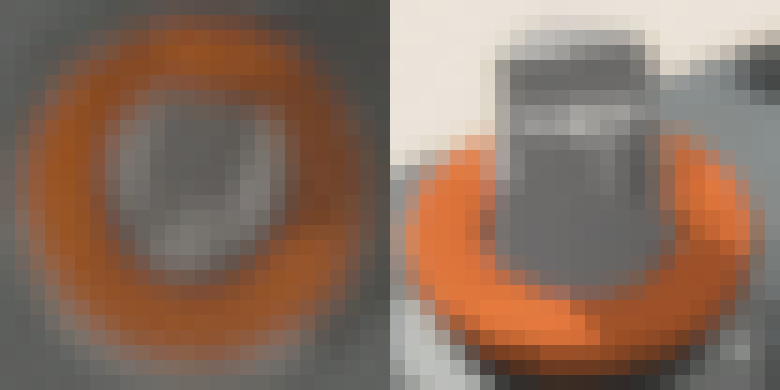

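View pics/c3.png

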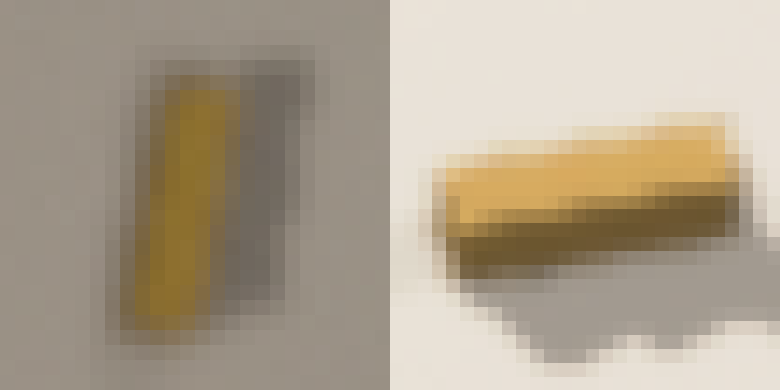

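```bash
cat >> h.py <<'E'
def ortho(d,cx,cy,z,half=0.03,n=390):
    # image with right=+x world, up=+y
    g=np.linspace(-half,half,n); X,Y=np.meshgrid(cx+g,cy-g)
    P=np.stack([X.ravel(),Y.ravel(),np.full(X.size,z)],1)
    uv=cv2.projectPoints(P,np.array(d['rvec'],float),np.array(d['tvec'],float),np.array([[d['fx'],0,d['cx']],[0,d['fy'],d['cy']],[0,0,1.]]),np.array([d['k1'],0,0,0.]))[0].reshape(n,n,2).astype(np.float32)
    return cv2.remap(d['img'].astype(np.float32),uv[...,0],uv[...,1],cv2.INTER_CUBIC)[...,::-1]
E
python3 - <<'E'
from h import *
T=np.load('pics/avg_top.npy',allow_pickle=True).item();S=np.load('pics/avg_side.npy',allow_pickle=True).item()
print('spindle top approx',onz(T,326.3,256.8,.112), 'side',onz(S,308,229.5,.112))
p=onz(T,326.3,256.8,.112)
for nm,d in(('T',T),('S',S)):
    c=p if nm=='T' else onz(S,308,229.5+2,.112)
    cv2.imwrite('pics/o%s.png'%nm,(ortho(d,p[0],p[1],.112,.02)*1.3).clip(0,255))
cv2.imwrite('pics/oTS.png',np.hstack([cv2.imread('pics/oT.png'),cv2.imread('pics/oS.png')]))
# key
for nm,d in(('T',T),('S',S)):
    hsv=cv2.cvtColor(d['img'].clip(0,255).astype(np.uint8),cv2.COLOR_RGB2HSV)
    u,v=(446,249) if nm=='T' else (376,360)
    m=np.zeros(hsv.shape[:2],np.uint8); sl=np.s_[v-20:v+20,u-24:u+24]
    m[sl]=((hsv[sl][...,0]>10)&(hsv[sl][...,0]<30)&(hsv[sl][...,1]>(110 if nm=='T' else 90))).astype(np.uint8)*255
    cs,_=cv2.findContours(m,0,2); k=max(cs,key=cv2.contourArea)
    r=cv2.minAreaRect(k); print(nm,r,m.sum()/255)
    if nm=='T':
        for z in(.014,.010):
            b=np.array([onz(T,*q,z)[:2] for q in cv2.boxPoints(r)]); print(z,b.mean(0),b[1]-b[0],b[2]-b[1],np.hypot(*(b[1]-b[0])),np.hypot(*(b[2]-b[1])))
E
```

```text
spindle top approx [0.56607947 0.00125256 0.112     ] side [0.57096628 0.00219839 0.112     ]
T ((444.69232177734375, 249.5384521484375), (4.706787109375, 15.689291000366211), 11.309932708740234) 76.0
0.014 [ 0.59590668 -0.26611162] [ 0.03498946 -0.00762197] [-0.00196545 -0.01053163] 0.035810006462594066 0.010713458441181602
0.01 [ 0.59639333 -0.26709143] [ 0.03511351 -0.00764899] [-0.00197242 -0.01056897] 0.035936965502835753 0.010751441411187054
S ((375.9729919433594, 359.83782958984375), (7.891151428222656, 20.714271545410156), 80.53767395019531) 164.0[ WARN:0@1.109] global loadsave.cpp:1063 imwrite_ Unsupported depth image for selected encoder is fallbacked to CV_8U.
```

View pics/oTS.png

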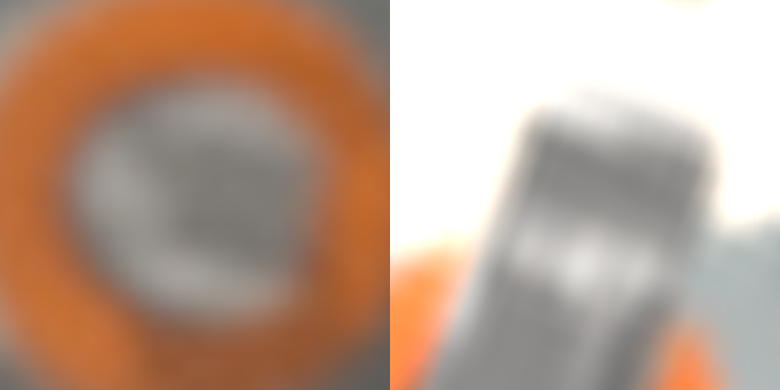

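```bash
python3 - <<'E' 2>/dev/null
from h import *
T=np.load('pics/avg_top.npy',allow_pickle=True).item();S=np.load('pics/avg_side.npy',allow_pickle=True).item()
cv2.imwrite('pics/ok.png',np.hstack([(ortho(d,.597,-.268,.014,.03)*k).clip(0,255).astype(np.uint8) for d,k in((T,1.4),(S,1))]))
cv2.imwrite('pics/oh.png',np.hstack([(ortho(d,*onz(T,227,246,.046)[:2],.046,.06)*k).clip(0,255).astype(np.uint8) for d,k in((T,1.4),(S,1))]))
print(onz(T,227,246,.046))
E
```

```text
[0.59385666 0.21724713 0.046     ]
```

View pics/ok.png

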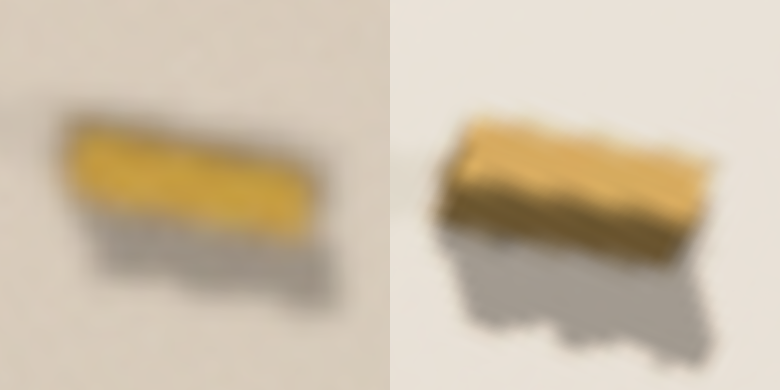

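View pics/oh.png

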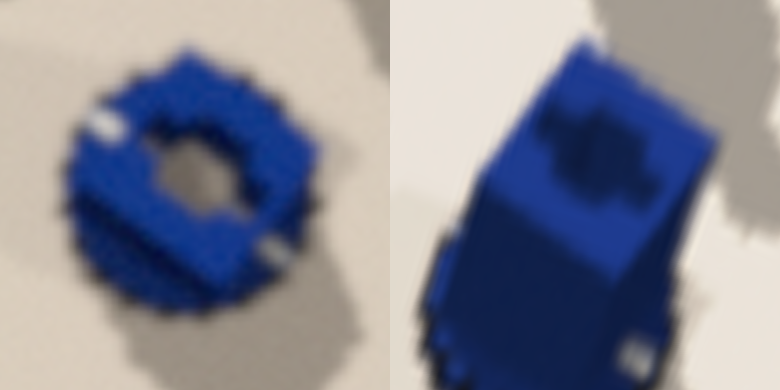

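Call:
{"api": "carry_out", "payload": {"targets": [[[0.35, 374, -768, 0, 0, 0, -76], [0.35, 374, -768, 0, 0, 0, -76], [0.35, 374, -768, 0, 0, 0, -76], [0.35, 374, -768, 0, 0, 0, -76], [0.35, 374, -768, 0, 0, 0, -76], [0.35, 374, -768, 0, 0, 0, -76], [0.35, 374, -768, 0, 0, 0, -76], [0.35, 374, -768, 0, 0, 0, -76], [0.35, 374, -768, 0, 0, 0, -76], [0.35, 374, -768, 0, 0, 0, -76], [0.35, 374, -768, 0, 0, 0, -76], [0.35, 374, -768, 0, 0, 0, -76], [0.35, 374, -768, 0, 0, 0, -76], [0.35, 374, -768, 0, 0, 0, -76], [0.35, 374, -768, 0, 0, 0, -76], [0.35, 374, -768, 0, 0, 0, -76], [0.35, 374, -768, 0, 0, 0, -76], [0.35, 374, -768, 0, 0, 0, -76], [0.35, 374, -768, 0, 0, 0, -76], [0.35, 374, -768, 0, 0, 0, -76]]], "squeeze": 30}}

```text
time_s: 2.37
position: [0.5885, -0.2486, 0.2533]
tool_rot: [[-0.173, 0.0, 0.985], [-0.985, 0.0, -0.173], [-0.0, -1.0, 0.0]]
ft_force: [1.2, -0.3, 1.4]
grip_width: 0.0555
```

Call:
{"api": "carry_out", "payload": {"targets": [[[0.35, 8, -17, -100, 0, 0, 0], [0.35, 8, -17, -180, 0, 0, 0], [0.35, 8, -17, -180, 0, 0, 0], [0.35, 8, -17, -180, 0, 0, 0], [0.35, 8, -17, -180, 0, 0, 0], [0.35, 8, -17, -180, 0, 0, 0], [0.35, 8, -17, -180, 0, 0, 0]]]}}

```text
time_s: 2.95
position: [0.5961, -0.2637, 0.0734]
tool_rot: [[-0.173, -0.0, 0.985], [-0.985, 0.0, -0.173], [-0.0, -1.0, -0.0]]
ft_force: [0.2, 0.4, 0.4]
grip_width: 0.0553
```

```bash
python3 - <<'E' 2>/dev/null
from h import *
o=env.observe(); print(o['position'],env.tip_reach,o['ft_force'])
T=snap('top','t1.png');S=snap('side','s1.png')
u,v=proj(S,[.5965,-.266,.03]).astype(int)
a=S['img'][v-60:v+40,u-50:u+50]; u,v=proj(T,[.5965,-.266,.03]).astype(int)
b=T['img'][v-50:v+50,u-50:u+50]
cv2.imwrite('pics/z1.png',cv2.resize(np.hstack([a,b])[...,::-1],(800,400),interpolation=cv2.INTER_CUBIC))
E
```

```text
[ 0.59614732 -0.26368101  0.07337498] 0.022 [0.21188281 0.44785465 0.38695748]
```

View pics/z1.png

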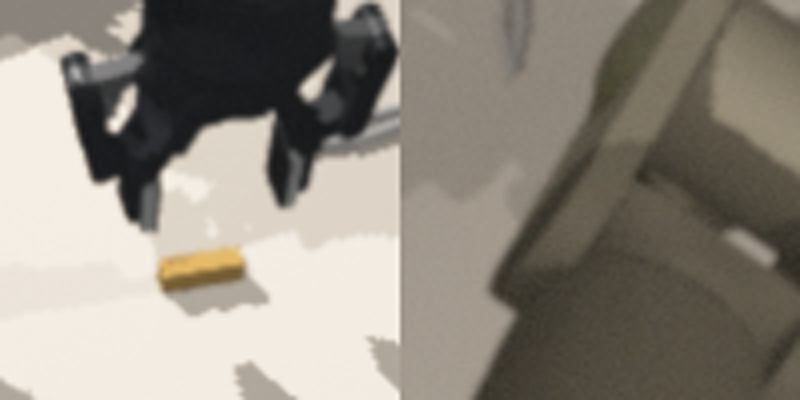

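```bash
python3 - <<'E' 2>/dev/null
from h import *
S=load('s1.png'); u,v=proj(S,[.5965,-.266,.03]).astype(int)
print('mid tip px',u-50+220/4,v-60+218/4,'L',u-50+150/4,v-60+230/4,'R',u-50+290/4,v-60+207/4)
p=np.array([.5961,-.2637,.0514]); a=np.array([.985,-.173,0])
for dz in(0,.004,.008): print(dz,[proj(S,p+s*a*.0277+[0,0,dz]).round(1) for s in(-1,0,1)])
kc=(u-50+202/4,v-60+260/4); print('key',kc)
E
```

```text
mid tip px 381.0 347.5 L 363.5 350.5 R 398.5 344.75
0 [array([361.7, 348.4]), array([377. , 345.6]), array([392.1, 342.9])]
0.004 [array([361.8, 347. ]), array([377.2, 344.3]), array([392.4, 341.5])]
0.008 [array([361.9, 345.6]), array([377.3, 342.9]), array([392.6, 340.1])]
key (np.float64(376.5), np.float64(358.0))
```

Call:
{"api": "carry_out", "payload": {"targets": [[[0.7, 0, -2, 0, 0, 0, 90], [0.7, 0, -2, 0, 0, 0, 90], [0.7, 0, -2, 0, 0, 0, 90], [0.7, 0, -2, 0, 0, 0, 90], [0.7, 0, -2, 0, 0, 0, 90], [0.7, 0, -2, 0, 0, 0, 90], [0.7, 0, -2, 0, 0, 0, 90], [0.7, 0, -2, 0, 0, 0, 90], [0.7, 0, -2, 0, 0, 0, 90], [0.7, 0, -2, 0, 0, 0, 90], [0.7, 0, -2, 0, 0, 0, 90], [0.7, 0, -2, 0, 0, 0, 90], [0.7, 0, -2, 0, 0, 0, 90], [0.7, 0, -2, 0, 0, 0, 90], [0.7, 0, -2, 0, 0, 0, 90]]]}}

```text
time_s: 4.3
position: [0.5966, -0.2657, 0.0751]
tool_rot: [[0.985, 0.002, 0.175], [-0.175, -0.002, 0.985], [0.003, -1.0, -0.001]]
ft_force: [-0.4, -0.6, -0.2]
grip_width: 0.0254
```

```bash
python3 - <<'E' 2>/dev/null
from h import *
o=env.observe(); print(o['position'],env.tip_reach,o['q'])
S=snap('side','s2.png')
u,v=proj(S,[.5965,-.266,.03]).astype(int)
a=S['img'][v-50:v+40,u-60:u+60]
cv2.imwrite('pics/z2.png',cv2.resize(a[...,::-1],(800,600),interpolation=cv2.INTER_CUBIC))
p=o['position']
for nm,P in (('tip',p-[0,0,.022]),('key',[.5965,-.2658,.014])):
  q=proj(S,P); print(nm,q,(q-[u-60,v-50])*800/120)
E
```

```text
[ 0.59655406 -0.26574649  0.07509017] 0.022 [-3.43764105e+01  4.10901527e+01  7.03917420e+01 -5.59595035e-04
  6.83495480e+01 -1.14310804e+02]
tip [377.81014462 345.86261053] [412.06763077 285.75073688]
key [375.97520292 358.80051663] [399.83468612 372.0034442 ]
```

View pics/z2.png

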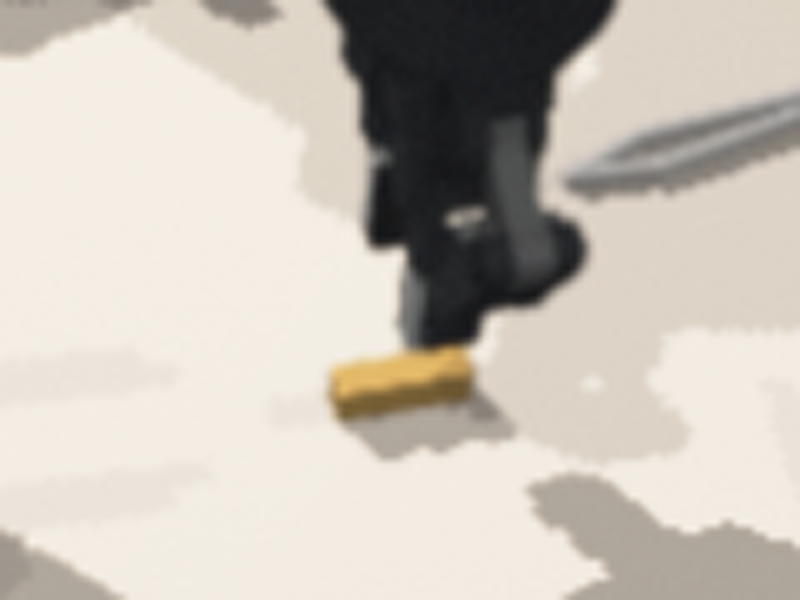

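Call:
{"api": "carry_out", "payload": {"targets": [[[0.5, 0, 0, 0, 0, 0, 0], [0.5, 0, 0, 0, 0, 0, 0], [0.5, 0, 0, 0, 0, 0, 0], [0.5, 0, 0, -15, 0, 0, 0], [0.5, 0, 0, -30, 0, 0, 0], [0.5, 0, 0, -40, 0, 0, 0], [0.5, 0, 0, -47, 0, 0, 0], [0.5, 0, 0, -47, 0, 0, 0], [0.8, 0, 0, -47, 0, 0, 0], [0.95, 0, 0, -47, 0, 0, 0], [0.95, 0, 0, -47, 0, 0, 0], [0.95, 0, 0, -47, 0, 0, 0], [0.95, 0, 0, -47, 0, 0, 0], [0.95, 0, 0, -47, 0, 0, 0], [0.95, 0, 0, -47, 0, 0, 0]]], "squeeze": 20}}

```text
time_s: 5.6
position: [0.5964, -0.2658, 0.0272]
tool_rot: [[0.985, 0.001, 0.173], [-0.173, -0.001, 0.985], [0.001, -1.0, -0.001]]
ft_force: [0.6, -0.1, 6.6]
grip_width: 0.0091
```

Call:
{"api": "carry_out", "payload": {"targets": [[[0.6, 0, 0, 2, 0, 0, 0], [0.6, 0, 0, 2, 0, 0, 0], [0.5, 0, 0, 20, 0, 0, 0], [0.4, 0, 0, 45, 0, 0, 0], [0.35, 0, 0, 45, 0, 0, -90], [0.35, 0, 0, 45, 0, 0, -90], [0.35, 0, 0, 45, 0, 0, -90], [0.35, 0, 0, 45, 0, 0, -90], [0.35, 0, 0, 45, 0, 0, -90], [0.35, 0, 0, 45, 0, 0, -90], [0.35, 0, 0, 45, 0, 0, -90], [0.35, 0, 0, 45, 0, 0, -90], [0.35, 0, 0, 45, 0, 0, -90], [0.35, 0, 0, 45, 0, 0, -90], [0.35, 0, 0, 45, 0, 0, -90], [0.35, 0, 0, 45, 0, 0, -90], [0.35, 0, 0, 45, 0, 0, -90], [0.35, 0, 0, 45, 0, 0, -90], [0.35, 0, 0, 45, 0, 0, -90]]]}}

```text
time_s: 7.18
position: [0.5959, -0.2655, 0.0711]
tool_rot: [[-0.17, -0.0, 0.985], [-0.985, 0.0, -0.17], [-0.0, -1.0, -0.0]]
ft_force: [-0.0, 0.2, 0.7]
grip_width: 0.0553
```

```bash
python3 - <<'E' 2>/dev/null
from h import *
o=env.observe(); print(o['position'])
S=snap('side','s3.png')
u,v=proj(S,[.5965,-.266,.03]).astype(int)
a=S['img'][v-50:v+40,u-60:u+60]
cv2.imwrite('pics/z3.png',cv2.resize(a[...,::-1],(800,600),interpolation=cv2.INTER_CUBIC))
print((proj(S,[.5964,-.2658,.014])-[u-60,v-50])*800/120)
E
```

```text
[ 0.59588522 -0.26546668  0.07111774]
[399.5018248  372.12150988]
```

View pics/z3.png

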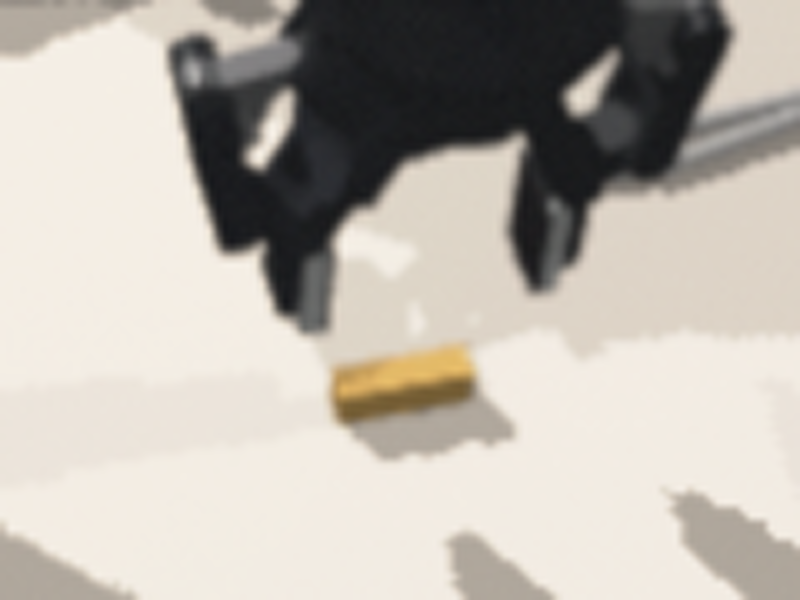

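Call:
{"api": "carry_out", "payload": {"targets": [[[0.35, 0, 0, -20, 0, 0, 0], [0.35, 0, 0, -43, 0, 0, 0], [0.35, 0, 0, -43, 0, 0, 0], [0.5, 0, 0, -43, 0, 0, 0], [0.65, 0, 0, -43, 0, 0, 0], [0.65, 0, 0, -43, 0, 0, 0], [0.65, 0, 0, -43, 0, 0, 0], [0.65, 0, 0, -43, 0, 0, 0], [0.65, 0, 0, -43, 0, 0, 0], [0.65, 0, 0, -43, 0, 0, 0], [0.65, 0, 0, -43, 0, 0, 0]]], "squeeze": 30}}

```text
time_s: 8.15
position: [0.5963, -0.2657, 0.029]
tool_rot: [[-0.172, 0.001, 0.985], [-0.985, -0.001, -0.172], [0.0, -1.0, 0.001]]
ft_force: [-0.9, 0.2, 4.6]
grip_width: 0.0365
```

```bash
python3 - <<'E' 2>/dev/null
from h import *
S=snap('side','s4.png')
u,v=proj(S,[.5965,-.266,.03]).astype(int)
a=S['img'][v-50:v+40,u-60:u+60]
cv2.imwrite('pics/z4.png',cv2.resize(a[...,::-1],(800,600),interpolation=cv2.INTER_CUBIC))
E
```

```text
(no output)
```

View pics/z4.png

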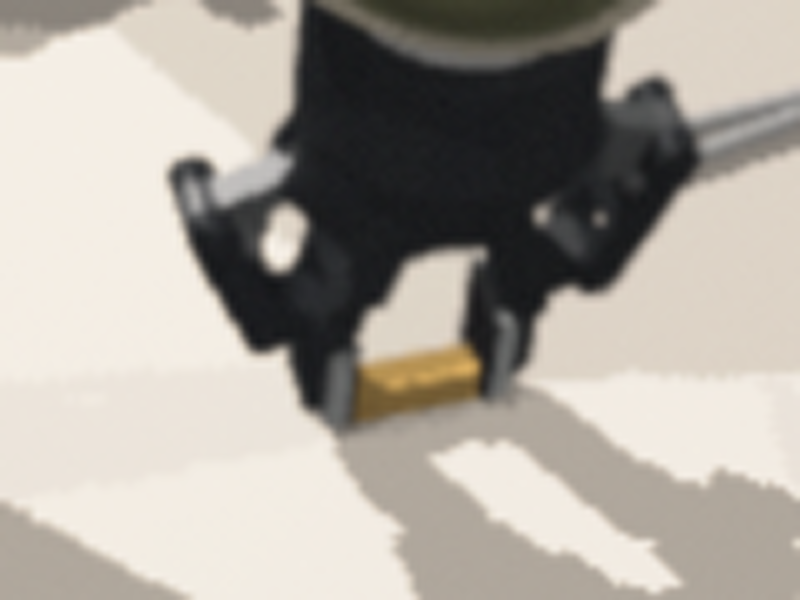

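Call:
{"api": "carry_out", "payload": {"targets": [[[0.65, 0, 0, 40, 0, 0, 0], [0.65, 0, 0, 80, 0, 0, 0], [0.65, 0, 0, 120, 0, 0, 0], [0.65, -4, 40, 140, 0, 0, -3], [0.65, -8, 80, 140, 0, 0, -3], [0.65, -12, 120, 140, 0, 0, -3], [0.65, -16, 160, 140, 0, 0, -3], [0.65, -20, 195, 140, 0, 0, -3], [0.65, -24, 225, 140, 0, 0, -3], [0.65, -27, 250, 140, 0, 0, -3], [0.65, -28, 262, 140, 0, 0, -3], [0.65, -28, 268, 131, 0, 0, -3], [0.65, -28, 268, 131, 0, 0, -3], [0.65, -28, 268, 131, 0, 0, -3], [0.65, -28, 268, 131, 0, 0, -3]]]}}

```text
time_s: 9.45
position: [0.5683, 0.0011, 0.159]
tool_rot: [[-0.225, -0.0, 0.974], [-0.974, -0.0, -0.225], [0.0, -1.0, -0.0]]
ft_force: [0.6, 0.4, -0.5]
grip_width: 0.037
```

```bash
cat > look.py <<'E'
from h import *
import sys
o=env.observe(); print(o['time_s'],o['position'].round(4),o['ft_force'].round(1),o['grip_width'].round(4))
n=sys.argv[1]; P=[float(x) for x in sys.argv[2:5]]; r=int(sys.argv[5]); cam=sys.argv[6] if len(sys.argv)>6 else 'side'
S=snap(cam,n+'.png'); u,v=proj(S,P).round().astype(int)
a=S['img'][v-int(r*.75):v+int(r*.75),u-r:u+r]; cv2.imwrite('pics/%s_z.png'%n,cv2.resize(a[...,::-1],(800,600),interpolation=cv2.INTER_CUBIC))
print('origin',u-r,v-int(r*.75),'scale',800/(2*r))
E
python3 look.py s5 .568 .002 .12 36
```

```text
Traceback (most recent call last):
  File "look.py", line 3, in <module>
    o=env.observe(); print(o['time_s'],o['position'].round(4),o['ft_force'].round(1),o['grip_width'].round(4))
                                                                                     ^^^^^^^^^^^^^^^^^^^^^
AttributeError: 'float' object has no attribute 'round'
```

```bash
sed -i "s/,o\['grip_width'\].round(4)/,o['grip_width']/" look.py
python3 look.py s5 .568 .002 .12 36
```

```text
9.45 [0.5683 0.0011 0.159 ] [ 0.6  0.4 -0.5] 0.03698583813940539
origin 271 200 scale 11.11111111111111
```

View pics/s5_z.png

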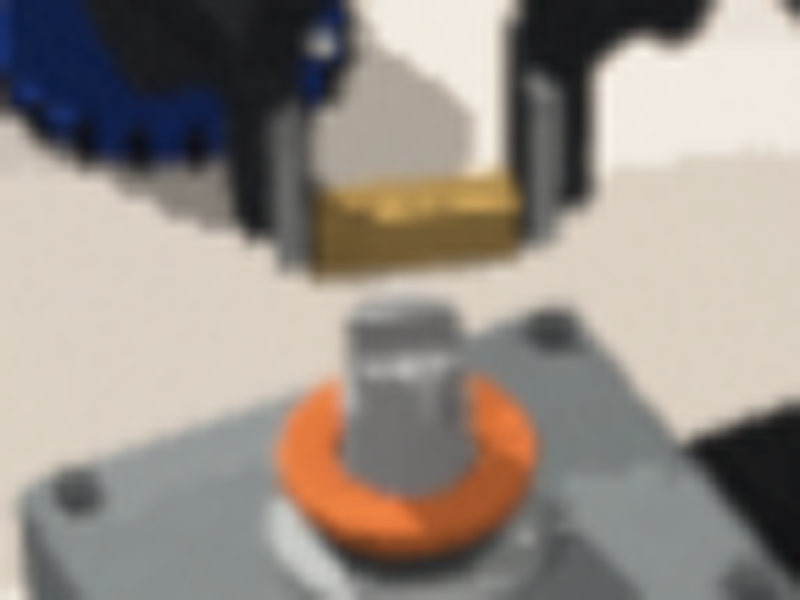

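```bash
python3 - <<'E' 2>/dev/null
from h import *
S=load('s5.png'); o=env.observe(); p=o['position']; 
c=lambda P:((proj(S,P)-[271,200])*11.111).round(0)
a=np.array([.974,-.225,0]);b=np.array([-.225,-.974,0])
kb=p-[0,0,.029]
print('key near-bottom corners',c(kb-a*.019+b*.005),c(kb+a*.019+b*.005),'top far',c(kb-a*.019-b*.005+[0,0,.014]),c(kb+a*.019-b*.005+[0,0,.014]),'top near',c(kb-a*.019+b*.005+[0,0,.014]))
q=np.array([p[0],p[1],.112])
print('sp top c',c(q),[c(q+.012*np.array([np.cos(t),np.sin(t),0])) for t in np.radians([-22.5,157.5,67.5,-112.5])])
print('jac per mm x,y',c(q+[.01,0,0])-c(q),c(q+[0,.01,0])-c(q),c(q+[0,0,.01])-c(q))
r=.012; sl=[q+a*s*np.sqrt(.012**2-.0058**2)+b*t*.0058 for s,t in((-1,-1),(1,-1),(-1,1),(1,1))]; print('slot corners',[c(x) for x in sl])
E
```

```text
key near-bottom corners [296. 288.] [508. 266.] top far [287. 191.] [499. 170.] top near [294. 227.]
sp top c [399. 335.] [array([466., 335.]), array([333., 335.]), array([401., 291.]), array([398., 380.])]
jac per mm x,y [ 52. -14.] [-20. -34.] [  0. -42.]
slot corners [array([337., 320.]), array([452., 308.]), array([346., 362.]), array([462., 350.])]
```

Call:
{"api": "carry_out", "payload": {"targets": [[[0.65, -1.5, -1, -7, 0, 0, 0], [0.65, -1.5, -1, -13, 0, 0, 0], [0.65, -1.5, -1, -13, 0, 0, 0], [0.65, -1.5, -1, -13, 0, 0, 0]]]}}

```text
time_s: 9.83
position: [0.5663, 0.0012, 0.1457]
tool_rot: [[-0.224, -0.001, 0.975], [-0.975, 0.0, -0.224], [0.0, -1.0, -0.001]]
ft_force: [-0.6, 0.8, 0.3]
grip_width: 0.037
```

```bash
python3 look.py s6 .567 .001 .11 24
```

```text
9.8333 [0.5663 0.0012 0.1457] [-0.6  0.8  0.3] 0.03698305158732865
origin 282 213 scale 16.666666666666668
```

View pics/s6_z.png

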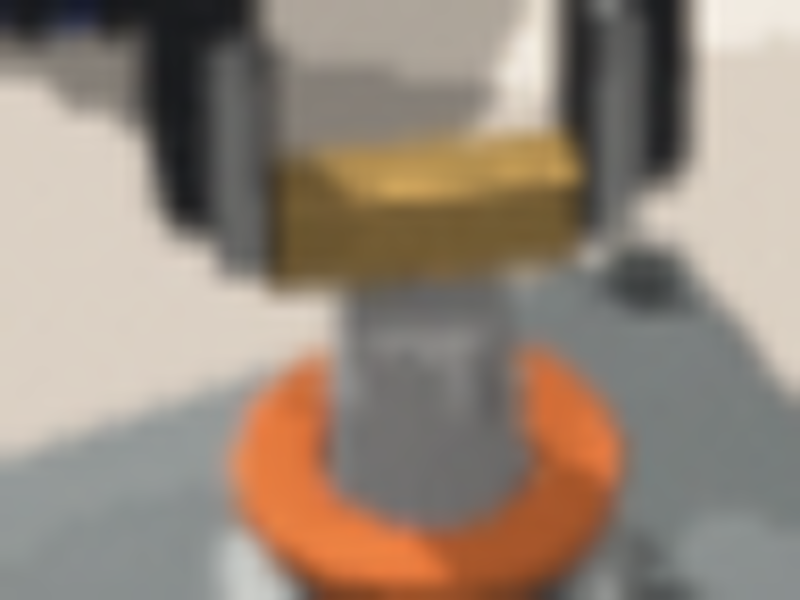

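Call:
{"api": "carry_out", "payload": {"targets": [[[0.65, 0, -0.5, -2, 0, 0, 0], [0.65, 0, -0.5, -4, 0, 0, 0], [0.65, 0, -0.5, -5, 0, 0, 0], [0.65, 0, -0.5, -6, 0, 0, 0], [0.65, 0, -0.5, -7, 0, 0, 0], [0.65, 0, -0.5, -7, 0, 0, 0]]]}}

```text
time_s: 10.38
position: [0.5665, 0.0011, 0.1393]
tool_rot: [[-0.224, 0.0, 0.975], [-0.975, 0.0, -0.224], [-0.0, -1.0, 0.0]]
ft_force: [-0.6, -0.2, 1.9]
grip_width: 0.0367
```

Call:
{"api": "carry_out", "payload": {"targets": [[[0.65, 0, 0, -1, 0, 0, 0], [0.65, 0, 0, -2, 0, 0, 0], [0.65, 0, 0, -3, 0, 0, 0], [0.65, 0, 0, -3, 0, 0, 0]]]}}

```text
time_s: 10.72
position: [0.5669, 0.0014, 0.1368]
tool_rot: [[-0.224, 0.002, 0.975], [-0.975, 0.001, -0.224], [-0.001, -1.0, 0.001]]
ft_force: [2.3, 4.4, 1.1]
grip_width: 0.037
```

```bash
python3 look.py s7 .567 .001 .11 24; python3 -c "
from h import *
print(env.observe()['wrist_torque'])"
```

```text
10.7167 [0.5669 0.0014 0.1368] [2.3 4.4 1.1] 0.03700515236360832
origin 282 213 scale 16.666666666666668
[ 0.67182892 -0.32848951 -0.03347234]
```

View pics/s7_z.png

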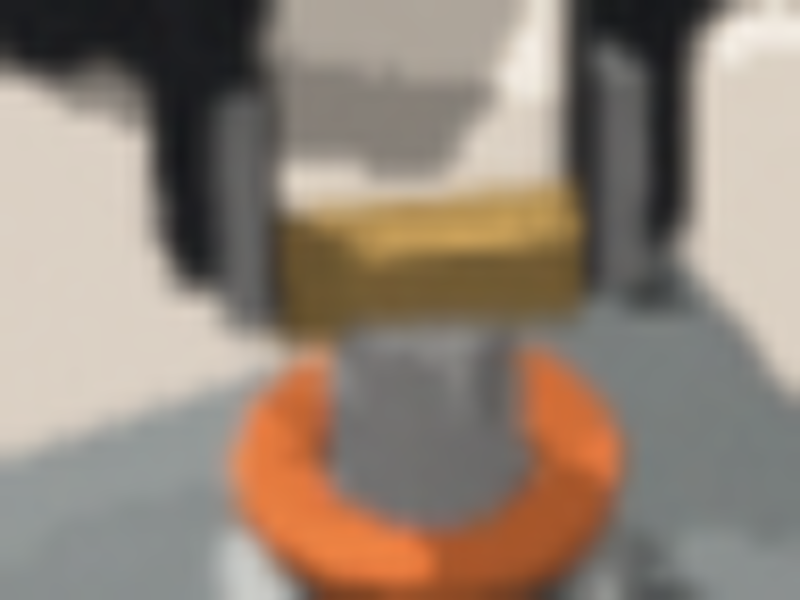

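Call:
{"api": "carry_out", "payload": {"targets": [[[0.65, 0.2, 1, 0, 0, 0, 0], [0.65, 0.2, 1, 0, 0, 0, 0], [0.65, 0.2, 1, -1, 0, 0, 0], [0.65, 0.2, 1, -2, 0, 0, 0], [0.65, 0.2, 1, -2, 0, 0, 0]]]}}

```text
time_s: 11.18
position: [0.5666, 0.002, 0.134]
tool_rot: [[-0.224, -0.001, 0.975], [-0.975, 0.0, -0.224], [-0.0, -1.0, -0.001]]
ft_force: [1.1, 1.6, -0.4]
grip_width: 0.0366
```

Call:
{"api": "carry_out", "payload": {"targets": [[[0.65, 0, 0.4, -1, 0, 0, 0], [0.65, 0, 0.4, -2, 0, 0, 0], [0.65, 0, 0.4, -3, 0, 0, 0], [0.65, 0, 0.4, -4, 0, 0, 0], [0.65, 0, 0.4, -5, 0, 0, 0], [0.65, 0, 0.4, -5, 0, 0, 0]]]}}

```text
time_s: 11.68
position: [0.5667, 0.0022, 0.1291]
tool_rot: [[-0.224, -0.0, 0.975], [-0.975, -0.0, -0.224], [0.0, -1.0, -0.0]]
ft_force: [0.9, -1.5, -0.5]
grip_width: 0.0368
```

Call:
{"api": "carry_out", "payload": {"targets": [[[0.65, 0, -0.1, -1, 0, 0, 0], [0.65, 0, -0.1, -2, 0, 0, 0], [0.65, 0, -0.1, -2, 0, 0, 0]]]}}

```text
time_s: 11.93
position: [0.5667, 0.0022, 0.1272]
tool_rot: [[-0.224, -0.0, 0.975], [-0.975, -0.0, -0.224], [0.0, -1.0, -0.0]]
ft_force: [-0.2, -1.7, 0.3]
grip_width: 0.037
```

Call:
{"api": "carry_out", "payload": {"targets": [[[0.65, 0, -0.2, -1, 0, 0, 0], [0.65, 0, -0.2, -1.5, 0, 0, 0], [0.65, 0, -0.2, -1.5, 0, 0, 0]]]}}

```text
time_s: 12.18
position: [0.5668, 0.0021, 0.1269]
tool_rot: [[-0.224, 0.001, 0.975], [-0.975, -0.0, -0.224], [-0.0, -1.0, 0.001]]
ft_force: [-3.0, 0.6, 9.8]
grip_width: 0.0365
```

Call:
{"api": "carry_out", "payload": {"targets": [[[0.65, 0, 0, 1, 0, 0, 0], [0.55, 0, 0, 1.2, 0, 0, 0], [0.45, 0, 0, 1.2, 0, 0, 0], [0.35, 0, 0, 1.2, 0, 0, 0], [0.35, 0, 0, 1.2, 0, 0, 0], [0.35, 0, 0, 1.2, 0, 0, 0], [0.35, 0, 0, 20, 0, 0, 0], [0.35, 0, 0, 50, 0, 0, 0], [0.35, 0, 0, 90, 0, 0, 0], [0.35, 0, 40, 120, 0, 0, 0], [0.1, 0, 80, 140, 0, 0, 0], [0.1, 0, 120, 140, 0, 0, 0], [0.1, 0, 160, 140, 0, 0, 0], [0.1, 0, 200, 140, 0, 0, 0], [0.1, 0, 200, 140, 0, 0, 0]]]}}

```text
time_s: 13.43
position: [0.5657, 0.2078, 0.2658]
tool_rot: [[-0.219, 0.0, 0.976], [-0.976, 0.002, -0.219], [-0.002, -1.0, -0.0]]
ft_force: [0.2, 0.3, 0.5]
grip_width: 0.0769
```

```bash
python3 look.py s8 .567 .002 .11 24;python3 look.py t8 .567 .002 .11 24 top; python3 - <<'E' 2>/dev/null
from h import *
a=cv2.imread('pics/s8_z.png');b=cv2.imread('pics/t8_z.png');cv2.imwrite('pics/st8.png',np.hstack([a[:,200:600],b[:,200:600]]))
S=load('s8.png');T=load('t8.png')
P=np.array([.5668,.0021,.112])
print((proj(S,P)-[282,213])*16.667-[200,0],T['img'].shape)
u,v=proj(T,[.567,.002,.11]).round().astype(int); print((proj(T,P)-[u-24,v-18])*16.667-[200,0])
E
```

```text
13.4333 [0.5657 0.2078 0.2658] [0.2 0.3 0.5] 0.07693020535319557
origin 282 213 scale 16.666666666666668
13.4833 [0.566  0.206  0.2655] [-1.2  0.2 -0.8] 0.07669479764947708
origin 302 238 scale 16.666666666666668
[201.28930341 284.07488299] (480, 640, 3)
[198.14087888 307.39056228]
```

View pics/st8.png

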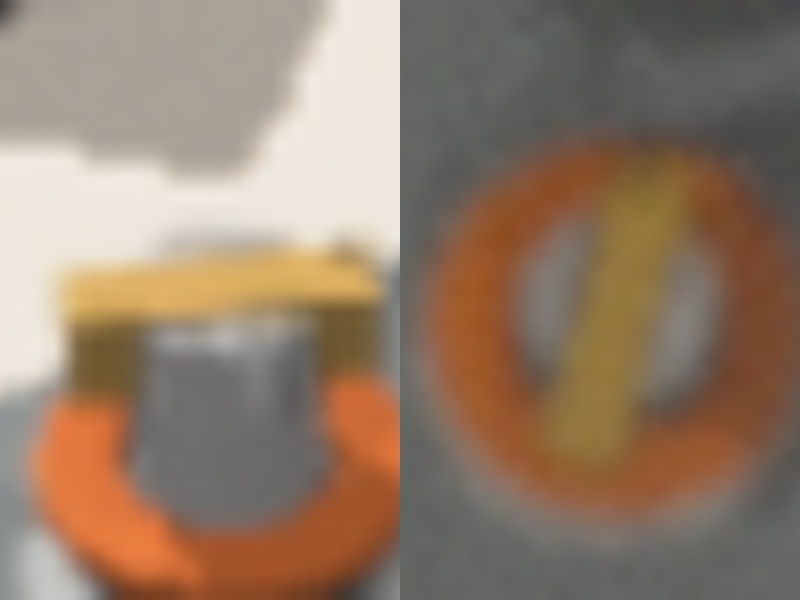

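Call:
{"api": "carry_out", "payload": {"targets": [[[0, 30, 21, -40, 0, 0, 66], [0, 30, 21, -40, 0, 0, 66], [0, 30, 21, -40, 0, 0, 66], [0, 30, 21, -80, 0, 0, 66], [0, 30, 21, -120, 0, 0, 66], [0, 30, 21, -145, 0, 0, 66], [0, 30, 21, -145, 0, 0, 66], [0, 30, 21, -145, 0, 0, 66], [0, 30, 21, -145, 0, 0, 66], [0, 30, 21, -145, 0, 0, 66], [0, 30, 21, -145, 0, 0, 66], [0, 30, 21, -145, 0, 0, 66]]]}}

```text
time_s: 14.53
position: [0.597, 0.2217, 0.1208]
tool_rot: [[0.798, -0.0, 0.603], [-0.603, -0.0, 0.798], [0.0, -1.0, -0.0]]
ft_force: [-1.0, -0.7, -0.3]
grip_width: 0.0854
```

```bash
python3 look.py s9 .596 .228 .05 50; python3 -c "
from h import *
print(env.observe()['tool_rot'].round(3), env.observe()['q'].round(1))"
```

```text
14.5333 [0.597  0.2217 0.1208] [-1.  -0.7 -0.3] 0.0853516522215396
origin 234 152 scale 8.0
[[ 0.798 -0.     0.603]
 [-0.603 -0.     0.798]
 [-0.    -1.    -0.   ]] [  9.8  36.9  70.6  -0.   72.6 -43.1]
```

View pics/s9_z.png

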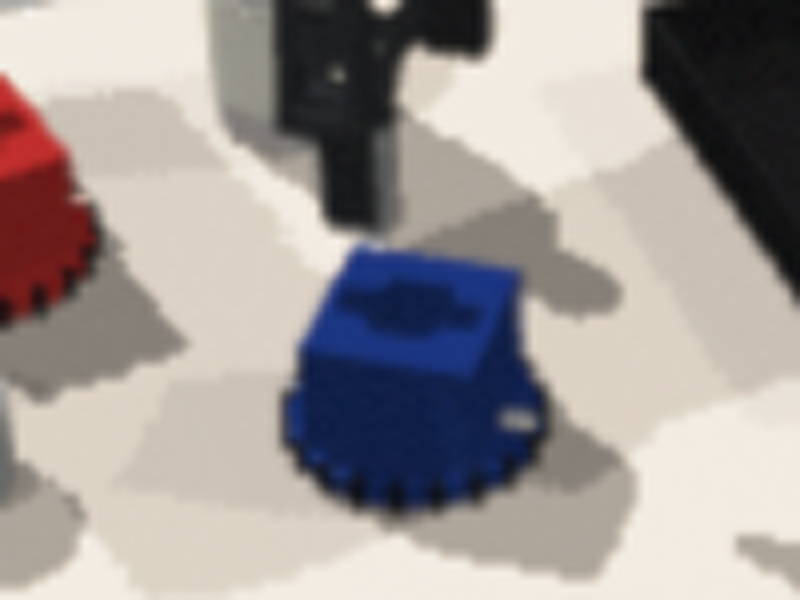

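```bash
python3 - <<'E' 2>/dev/null
from h import *
S=load('s9.png'); p=env.observe()['position']; a=np.array([.603,.798,0])
c=lambda P:((proj(S,P)-[234,152])*8).round(0)
for z in (.022,.015,0): print(z,[c(p+a*s*.043-[0,0,z]) for s in(-1,0,1)])
print('hub top c',c([.5963,.2276,.046]),[c(np.array([.5963,.2276,.046])+.0382*np.array([np.cos(t),np.sin(t),0])) for t in np.radians([8,98,188,278])])
E
cp pics/s9.png pics/s9full.png
```

```text
0.022 [array([356., 254.]), array([403., 169.]), array([447.,  89.])]
0.015 [array([355., 234.]), array([402., 149.]), array([446.,  69.])]
0 [array([353., 190.]), array([400., 106.]), array([444.,  26.])]
hub top c [402. 304.] [array([514., 266.]), array([345., 239.]), array([288., 343.]), array([461., 372.])]
```

View pics/s9full.png

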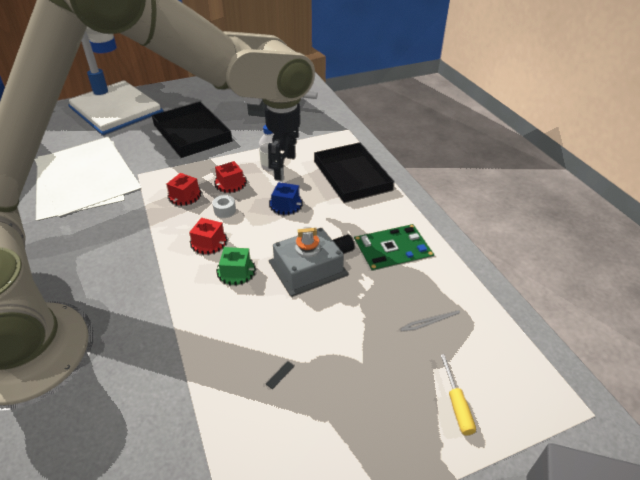

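Call:
{"api": "carry_out", "payload": {"targets": [[[0, -0.5, 5, -20, 0, 0, 0], [0, -0.5, 5, -50, 0, 0, 0], [0, -0.5, 5, -70, 0, 0, 0], [0, -0.5, 5, -78, 0, 0, 0], [0, -0.5, 5, -78, 0, 0, 0], [0.2, -0.5, 5, -78, 0, 0, 0], [0.35, -0.5, 5, -78, 0, 0, 0], [0.5, -0.5, 5, -78, 0, 0, 0], [0.5, -0.5, 5, -78, 0, 0, 0], [0.5, -0.5, 5, -78, 0, 0, 0], [0.5, -0.5, 5, -78, 0, 0, 0], [0.5, -0.5, 5, -78, 0, 0, 0], [0.5, -0.5, 5, -78, 0, 0, 0]]], "squeeze": 20}}

```text
time_s: 15.67
position: [0.5969, 0.228, 0.0445]
tool_rot: [[0.799, 0.003, 0.601], [-0.601, 0.0, 0.799], [0.002, -1.0, 0.002]]
ft_force: [-0.8, -0.8, 6.9]
grip_width: 0.0539
```

Width 54 means the jaws have closed on the boss. Next I release, turn −90° and grip the other pair of faces.

Call:
{"api": "carry_out", "payload": {"targets": [[[0, 0, 0, 0, 0, 0, 0], [0, 0, 0, 0, 0, 0, 0], [0, 0, 0, 0, 0, 0, 0], [0, 0, 0, 0, 0, 0, 0], [0, 0, 0, 40, 0, 0, 0], [0, 0, 0, 55, 0, 0, -90], [0, 0, 0, 55, 0, 0, -90], [0, 0, 0, 55, 0, 0, -90], [0, 0, 0, 55, 0, 0, -90], [0, 0, 0, 55, 0, 0, -90], [0, 0, 0, 55, 0, 0, -90], [0, 0, 0, 55, 0, 0, -90], [0, 0, 0, 55, 0, 0, -90], [0, 0, 0, 55, 0, 0, -90], [0, 0, 0, 55, 0, 0, -90], [0, 0, 0, 55, 0, 0, -90], [0, 0, 0, 55, 0, 0, -90], [0, 0, 0, 55, 0, 0, -90], [0, 0, 0, 55, 0, 0, -90], [0, 0, 0, 55, 0, 0, -90]]]}}

```text
time_s: 17.33
position: [0.5962, 0.2281, 0.0977]
tool_rot: [[-0.599, -0.0, 0.801], [-0.801, -0.0, -0.599], [0.0, -1.0, -0.0]]
ft_force: [0.3, -0.5, -0.6]
grip_width: 0.0854
```

Call:
{"api": "carry_out", "payload": {"targets": [[[0, 0, 0, -40, 0, 0, 0], [0, 0, 0, -55, 0, 0, 0], [0, 0, 0, -55, 0, 0, 0], [0.2, 0, 0, -55, 0, 0, 0], [0.35, 0, 0, -55, 0, 0, 0], [0.5, 0, 0, -55, 0, 0, 0], [0.5, 0, 0, -55, 0, 0, 0], [0.5, 0, 0, -55, 0, 0, 0], [0.5, 0, 0, -55, 0, 0, 0], [0.5, 0, 0, -55, 0, 0, 0], [0.5, 0, 0, -55, 0, 0, 0], [0.5, 0, 0, -55, 0, 0, 0], [0.5, 0, 0, -55, 0, 0, 0]]], "squeeze": 60}}

```text
time_s: 18.42
position: [0.5971, 0.2283, 0.0448]
tool_rot: [[-0.601, 0.004, 0.8], [-0.8, 0.001, -0.601], [-0.003, -1.0, 0.002]]
ft_force: [0.2, 0.2, 6.0]
grip_width: 0.0531
```

```bash
python3 look.py s10 .596 .228 .05 50
```

```text
18.4167 [0.5971 0.2283 0.0448] [0.2 0.2 6. ] 0.05305640829512311
origin 234 152 scale 8.0
```

View pics/s10_z.png

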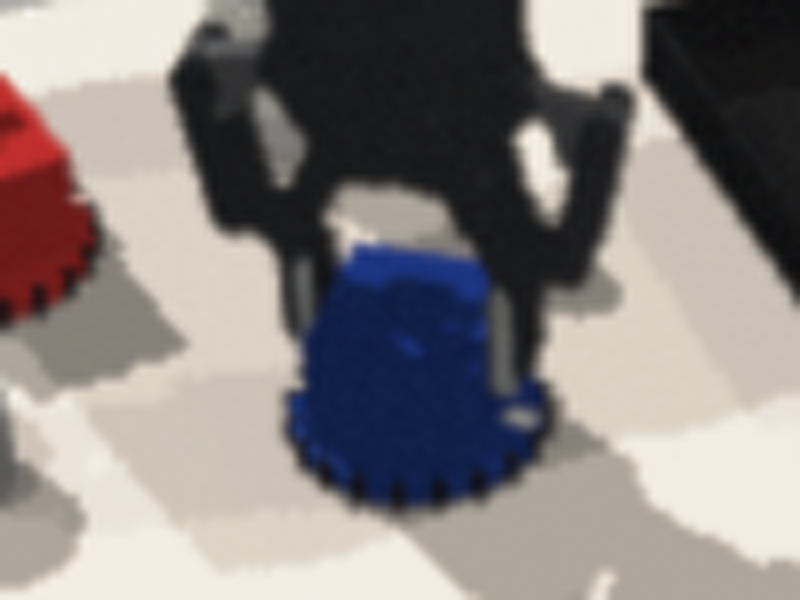

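Call:
{"api": "carry_out", "payload": {"targets": [[[0.5, 0, 0, 30, 0, 0, 0], [0.5, 0, 0, 70, 0, 0, 0], [0.5, 0, 0, 110, 0, 0, 0], [0.5, 0, 0, 135, 0, 0, 0], [0.5, -5, -30, 140, 0, 0, 5], [0.5, -10, -65, 140, 0, 0, 10], [0.5, -14, -100, 140, 0, 0, 15], [0.5, -18, -135, 140, 0, 0, 20], [0.5, -22, -165, 140, 0, 0, 24], [0.5, -26, -195, 140, 0, 0, 24], [0.5, -29, -215, 140, 0, 0, 24], [0.5, -30, -226, 140, 0, 0, 24], [0.5, -30, -226, 140, 0, 0, 24], [0.5, -30, -226, 140, 0, 0, 24], [0.5, -30, -226, 140, 0, 0, 24], [0.5, -30, -226, 140, 0, 0, 24]]], "squeeze": 60}}

```text
time_s: 19.8
position: [0.5663, 0.0033, 0.1829]
tool_rot: [[-0.222, 0.0, 0.975], [-0.975, 0.0, -0.222], [-0.0, -1.0, -0.0]]
ft_force: [0.3, 0.1, -2.7]
grip_width: 0.0531
```

```bash
python3 look.py s11 .567 .002 .13 45; python3 -c "
from h import *
print(env.observe()['tool_rot'].round(3), env.observe()['q'].round(1))"
```

```text
19.8 [0.5663 0.0033 0.1829] [ 0.3  0.1 -2.7] 0.05305215129892242
origin 261 190 scale 8.88888888888889
[[-0.222  0.     0.975]
 [-0.975  0.    -0.222]
 [-0.    -1.    -0.   ]] [-11.7  26.8  78.3   0.   74.8   1.2]
```

View pics/s11_z.png

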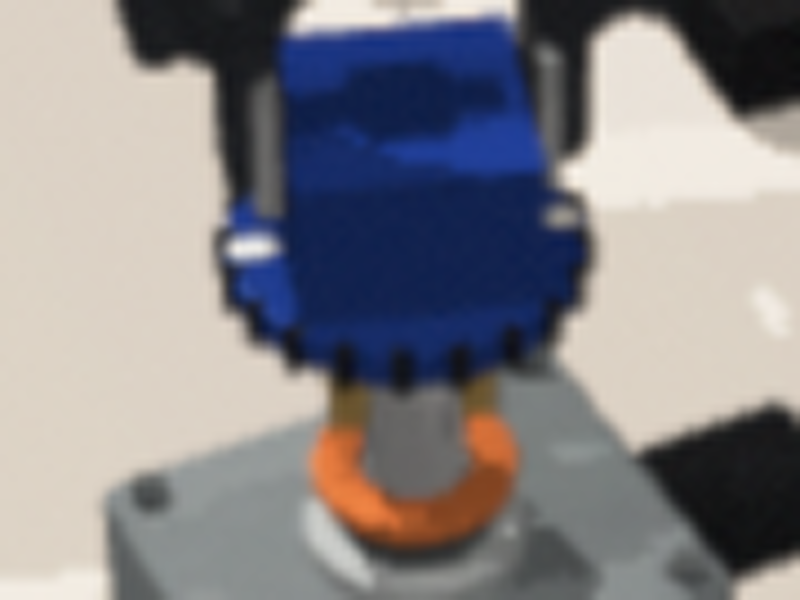

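Call:
{"api": "carry_out", "payload": {"targets": [[[0.5, 0, 0, -10, 0, 0, 0], [0.5, 0, 0, -20, 0, 0, 0], [0.5, 0, 0, -20, 0, 0, 0], [0.5, 0, 0, -20, 0, 0, 0], [0.5, 0, 0, -20, 0, 0, 0]]]}}

```text
time_s: 20.27
position: [0.5663, 0.0021, 0.1627]
tool_rot: [[-0.224, -0.0, 0.975], [-0.975, 0.0, -0.224], [0.0, -1.0, -0.0]]
ft_force: [0.9, -0.4, -2.1]
grip_width: 0.0527
```

```bash
python3 -c "
from h import *
for i in range(4):
  get_image('top'); o=env.observe(); print(o['position'].round(4),o['ft_force'].round(1),o['wrist_torque'].round(2))"
```

```text
[0.5663 0.0021 0.1629] [-0.4  0.1 -1.6] [-0.05  0.05 -0.05]
[0.5664 0.002  0.1631] [-0.3 -0.3 -1.9] [-0.07  0.    0.03]
[0.5664 0.002  0.1631] [ 0.1  0.9 -1.9] [ 0.01 -0.02  0.02]
[0.5663 0.002  0.1631] [-0.2 -0.5 -2.4] [-0.02 -0.01  0.03]
```

Call:
{"api": "carry_out", "payload": {"targets": [[[0.5, 0.5, 0, -2, 0, 0, 0], [0.5, 0.5, 0, -4, 0, 0, 0], [0.5, 0.5, 0, -5, 0, 0, 0], [0.5, 0.5, 0, -6, 0, 0, 0], [0.5, 0.5, 0, -7, 0, 0, 0], [0.5, 0.5, 0, -8, 0, 0, 0], [0.5, 0.5, 0, -8, 0, 0, 0]]]}}

```text
time_s: 21.05
position: [0.5666, 0.0021, 0.1546]
tool_rot: [[-0.224, -0.0, 0.975], [-0.975, 0.0, -0.224], [0.0, -1.0, -0.0]]
ft_force: [-0.4, -0.1, -3.1]
grip_width: 0.0531
```

No contact force yet. I'll go on down in small steps.

Call:
{"api": "carry_out", "payload": {"targets": [[[0.5, 0.2, 0, -1, 0, 0, 0], [0.5, 0.2, 0, -2, 0, 0, 0], [0.5, 0.2, 0, -3, 0, 0, 0], [0.5, 0.2, 0, -4, 0, 0, 0], [0.5, 0.2, 0, -4, 0, 0, 0]]]}}

```text
time_s: 21.47
position: [0.5668, 0.0021, 0.1506]
tool_rot: [[-0.224, -0.0, 0.975], [-0.975, 0.0, -0.224], [0.0, -1.0, -0.0]]
ft_force: [-0.4, -0.3, -2.4]
grip_width: 0.0528
```

Call:
{"api": "carry_out", "payload": {"targets": [[[0.5, 0, 0, -2, 0, 0, 0], [0.5, 0, 0, -4, 0, 0, 0], [0.5, 0, 0, -6, 0, 0, 0], [0.5, 0, 0, -8, 0, 0, 0], [0.5, 0, 0, -10, 0, 0, 0], [0.5, 0, 0, -10, 0, 0, 0]]]}}

```text
time_s: 21.97
position: [0.5667, 0.0021, 0.1403]
tool_rot: [[-0.224, -0.001, 0.975], [-0.975, 0.0, -0.224], [0.0, -1.0, -0.001]]
ft_force: [-0.4, -0.1, -2.6]
grip_width: 0.053
```

Call:
{"api": "carry_out", "payload": {"targets": [[[0.5, 0, 0, -1, 0, 0, 0], [0.5, 0, 0, -2, 0, 0, 0], [0.5, 0, 0, -3, 0, 0, 0], [0.5, 0, 0, -3, 0, 0, 0]]]}}

```text
time_s: 22.3
position: [0.5668, 0.0021, 0.1376]
tool_rot: [[-0.224, -0.0, 0.975], [-0.975, 0.0, -0.224], [-0.0, -1.0, -0.0]]
ft_force: [0.1, 0.1, -2.1]
grip_width: 0.0528
```

Call:
{"api": "carry_out", "payload": {"targets": [[[0.5, 0, 0, -1, 0, 0, 0], [0.5, 0, 0, -2, 0, 0, 0], [0.5, 0, 0, -3, 0, 0, 0], [0.5, 0, 0, -3, 0, 0, 0]]]}}

```text
time_s: 22.63
position: [0.5668, 0.0021, 0.1346]
tool_rot: [[-0.224, -0.0, 0.975], [-0.975, 0.0, -0.224], [0.0, -1.0, -0.0]]
ft_force: [-0.3, -0.2, -2.6]
grip_width: 0.0526
```

Call:
{"api": "carry_out", "payload": {"targets": [[[0.5, 0, 0, -1, 0, 0, 0], [0.5, 0, 0, -2, 0, 0, 0], [0.5, 0, 0, -3, 0, 0, 0], [0.5, 0, 0, -3, 0, 0, 0]]]}}

```text
time_s: 22.97
position: [0.5668, 0.0021, 0.1316]
tool_rot: [[-0.224, -0.0, 0.975], [-0.975, 0.0, -0.224], [0.0, -1.0, -0.0]]
ft_force: [-0.3, -0.8, -1.9]
grip_width: 0.0532
```

Call:
{"api": "carry_out", "payload": {"targets": [[[0.5, 0, 0, -1, 0, 0, 0], [0.5, 0, 0, -2, 0, 0, 0], [0.5, 0, 0, -3, 0, 0, 0], [0.5, 0, 0, -3, 0, 0, 0]]]}}

```text
time_s: 23.3
position: [0.5669, 0.0021, 0.1287]
tool_rot: [[-0.224, -0.0, 0.975], [-0.975, 0.0, -0.224], [-0.0, -1.0, -0.0]]
ft_force: [0.2, 0.1, -2.4]
grip_width: 0.053
```

Call:
{"api": "carry_out", "payload": {"targets": [[[0.5, 0, 0, -1, 0, 0, 0], [0.5, 0, 0, -2, 0, 0, 0], [0.5, 0, 0, -2, 0, 0, 0]]]}}

```text
time_s: 23.55
position: [0.567, 0.0021, 0.1271]
tool_rot: [[-0.224, 0.0, 0.975], [-0.975, -0.0, -0.224], [0.0, -1.0, 0.0]]
ft_force: [-1.3, 0.3, 2.0]
grip_width: 0.0531
```

Call:
{"api": "carry_out", "payload": {"targets": [[[0.5, 0, 0, -1, 0, 0, 0], [0.5, 0, 0, -1, 0, 0, 0]]]}}

```text
time_s: 23.72
position: [0.5669, 0.0021, 0.1259]
tool_rot: [[-0.224, 0.0, 0.975], [-0.975, -0.0, -0.224], [-0.0, -1.0, 0.0]]
ft_force: [-1.7, -0.0, 4.5]
grip_width: 0.0529
```

Call:
{"api": "carry_out", "payload": {"targets": [[[0.5, 0, 0, -1, 0, 0, 0], [0.5, 0, 0, -1, 0, 0, 0]]]}}

```text
time_s: 23.88
position: [0.5669, 0.002, 0.1248]
tool_rot: [[-0.224, 0.0, 0.975], [-0.975, -0.0, -0.224], [0.0, -1.0, 0.0]]
ft_force: [-1.7, 0.0, 2.5]
grip_width: 0.053
```

The ring is sliding with about 5–6 N of contact force. I'll continue in 1 mm steps.

Call:
{"api": "carry_out", "payload": {"targets": [[[0.5, 0, 0, -1, 0, 0, 0], [0.5, 0, 0, -1, 0, 0, 0]]]}}

```text
time_s: 24.05
position: [0.5669, 0.0021, 0.1237]
tool_rot: [[-0.224, 0.0, 0.975], [-0.975, 0.0, -0.224], [-0.0, -1.0, 0.0]]
ft_force: [-0.9, 0.8, 2.8]
grip_width: 0.053
```

Call:
{"api": "carry_out", "payload": {"targets": [[[0.5, 0, 0, -1, 0, 0, 0], [0.5, 0, 0, -1, 0, 0, 0]]]}}

```text
time_s: 24.22
position: [0.5669, 0.002, 0.1227]
tool_rot: [[-0.224, 0.0, 0.975], [-0.975, -0.0, -0.224], [0.0, -1.0, 0.0]]
ft_force: [-1.2, -0.1, 2.2]
grip_width: 0.0527
```

Call:
{"api": "carry_out", "payload": {"targets": [[[0.5, 0, 0, -1, 0, 0, 0], [0.5, 0, 0, -1, 0, 0, 0]]]}}

```text
time_s: 24.38
position: [0.5669, 0.0021, 0.1217]
tool_rot: [[-0.224, 0.0, 0.975], [-0.975, 0.0, -0.224], [-0.0, -1.0, 0.0]]
ft_force: [-0.7, 0.4, 1.6]
grip_width: 0.0524
```

Call:
{"api": "carry_out", "payload": {"targets": [[[0.5, 0, 0, -1, 0, 0, 0], [0.5, 0, 0, -1, 0, 0, 0]]]}}

```text
time_s: 24.55
position: [0.5669, 0.0021, 0.1207]
tool_rot: [[-0.224, -0.0, 0.975], [-0.975, 0.0, -0.224], [-0.0, -1.0, -0.0]]
ft_force: [-0.6, 0.1, 2.4]
grip_width: 0.0531
```

Call:
{"api": "carry_out", "payload": {"targets": [[[0.5, 0, 0, -1, 0, 0, 0], [0.5, 0, 0, -1, 0, 0, 0]]]}}

```text
time_s: 24.72
position: [0.5669, 0.002, 0.1197]
tool_rot: [[-0.224, 0.0, 0.975], [-0.975, 0.0, -0.224], [-0.0, -1.0, 0.0]]
ft_force: [0.3, -0.1, 2.4]
grip_width: 0.0524
```

Call:
{"api": "carry_out", "payload": {"targets": [[[0.5, 0, 0, -1, 0, 0, 0], [0.5, 0, 0, -1, 0, 0, 0]]]}}

```text
time_s: 24.88
position: [0.567, 0.0021, 0.1194]
tool_rot: [[-0.224, 0.001, 0.975], [-0.975, -0.0, -0.224], [0.0, -1.0, 0.001]]
ft_force: [-3.0, 0.4, 7.3]
grip_width: 0.0528
```

Call:
{"api": "carry_out", "payload": {"targets": [[[0.5, 0, 0, -0.6, 0, 0, 0], [0.5, 0, 0, -0.6, 0, 0, 0]]]}}

```text
time_s: 25.05
position: [0.567, 0.0021, 0.1194]
tool_rot: [[-0.224, 0.001, 0.975], [-0.975, -0.0, -0.224], [0.0, -1.0, 0.001]]
ft_force: [-5.7, 0.6, 12.3]
grip_width: 0.0529
```

Call:
{"api": "carry_out", "payload": {"targets": [[[0.5, 0, 0, -0.1, 0, 0, 0], [0.5, 0, 0, -0.2, 0, 0, 0], [0.5, 0, 0, -0.2, 0, 0, 0], [0.5, 0, 0, -0.2, 0, 0, 0], [0.5, 0, 0, -0.2, 0, 0, 0], [0.5, 0, 0, -0.2, 0, 0, 0]]]}}

```text
time_s: 25.55
position: [0.567, 0.002, 0.1194]
tool_rot: [[-0.224, 0.001, 0.975], [-0.975, -0.0, -0.224], [0.0, -1.0, 0.001]]
ft_force: [-5.1, 0.7, 14.5]
grip_width: 0.0529
```

Call:
{"api": "carry_out", "payload": {"targets": [[[0.5, 0, 0, 0.8, 0, 0, 0], [0.5, 0, 0, 1.3, 0, 0, 0], [0.4, 0, 0, 1.3, 0, 0, 0], [0.2, 0, 0, 1.3, 0, 0, 0], [0, 0, 0, 1.3, 0, 0, 0], [0, 0, 0, 1.3, 0, 0, 0], [0, 0, 0, 1.3, 0, 0, 0], [0, 0, 0, 1.3, 0, 0, 0]]]}}

```text
time_s: 26.22
position: [0.5669, 0.0021, 0.1191]
tool_rot: [[-0.224, -0.0, 0.975], [-0.975, 0.0, -0.224], [0.0, -1.0, -0.0]]
ft_force: [-0.6, -0.2, -0.2]
grip_width: 0.0854
```

Call:
{"api": "carry_out", "payload": {"targets": [[[0, 0, 0, 10, 0, 0, 0], [0, 0, 0, 30, 0, 0, 0], [0, 0, 0, 60, 0, 0, 0], [0, 0, 0, 100, 0, 0, 0], [0, 0, 30, 130, 0, 0, 0], [0, -20, 70, 150, 0, 0, 0], [0, -40, 110, 150, 0, 0, 0], [0, -60, 150, 150, 0, 0, 0], [0, -80, 190, 150, 0, 0, 0], [0, -100, 220, 150, 0, 0, 0], [0, -100, 220, 150, 0, 0, 0], [0, -100, 220, 150, 0, 0, 0], [0, -100, 220, 150, 0, 0, 0]]]}}

```text
time_s: 27.3
position: [0.4669, 0.2221, 0.27]
tool_rot: [[-0.223, 0.001, 0.975], [-0.975, -0.0, -0.223], [-0.0, -1.0, 0.001]]
ft_force: [0.5, -0.6, -0.5]
grip_width: 0.0852
```

```bash
python3 look.py s12 .567 .002 .11 40;python3 look.py t12 .567 .002 .11 40 top; python3 - <<'E' 2>/dev/null
from h import *
a=cv2.imread('pics/s12_z.png');b=cv2.imread('pics/t12_z.png');cv2.imwrite('pics/st12.png',np.hstack([a[:,200:600],b[:,200:600]]))
E
```

```text
27.3 [0.4669 0.2221 0.27  ] [ 0.5 -0.6 -0.5] 0.08518325141728084
origin 266 201 scale 10.0
27.35 [0.4674 0.2215 0.2697] [ 0.1 -0.9 -0.1] 0.08535975498157904
origin 286 226 scale 10.0
```

View pics/st12.png

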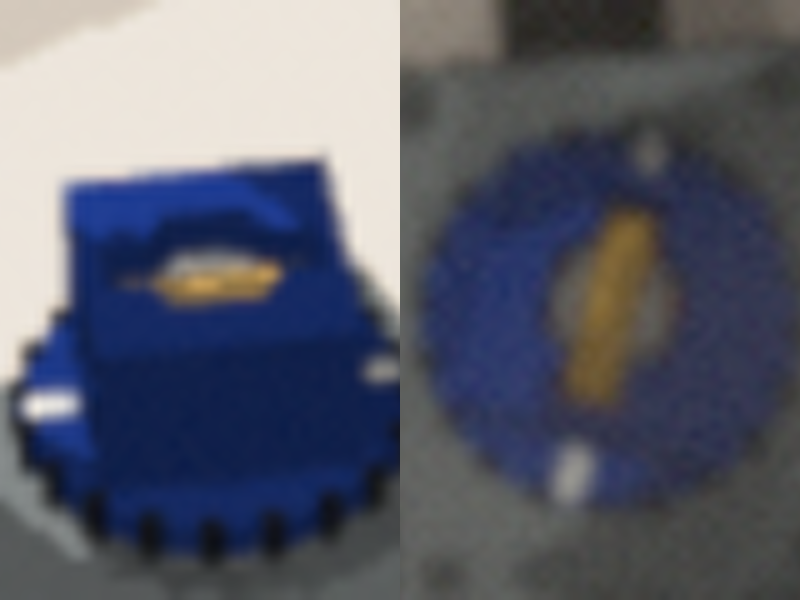

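View pics/s12.png

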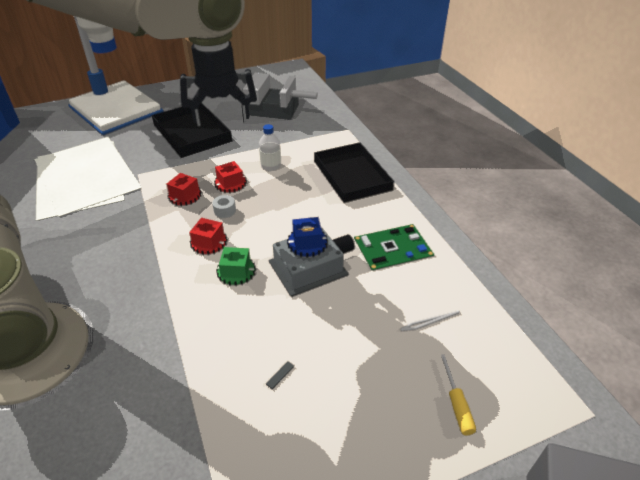

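```bash
python3 - <<'E' 2>/dev/null
from h import *
S=load('s12.png'); c=np.array([.567,.0021,0]); 
for z in(.1206,.1236): print(z,[((proj(S,c+[.0382*np.cos(t),.0382*np.sin(t),z])+[1.35,-.5]-[266,201])*10-[200,0]).round() for t in np.radians([32,122,212,302])])
E
```

```text
0.1206 [array([327., 153.]), array([ 64., 180.]), array([ 97., 357.]), array([371., 328.])]
0.1236 [array([328., 142.]), array([ 63., 168.]), array([ 96., 346.]), array([371., 317.])]
```

The top corners of the wheel show at about (325,158), (67,183) and (92,360) in the crop. That fits a wheel top at 0.1206 m, so it stayed seated when released. Handing in.

```bash
python3 -c "
from h import *
o=env.observe(); print(o['time_s'],o['ft_force'].round(1)); env.close_job()"
```

```text
27.4 [ 0.1 -0.6 -1.1]
the job is handed in; nothing more can be done
```

The key is in the spindle slot and the blue wheel is pressed home on the ring. I handed the job in at 27.4 s of the 72 s allowed; no verdict is reported.

- **Key:** I squared it up with a light cross grip, then gripped it by its ends and lowered it into the slot. There was brief side contact with the slot mouth (about 5 N), which I corrected. It met the floor at about 10 N and I let go. The pictures afterwards showed it centred along the slot to under about 1 mm.
- **Wheel:** I squared it up the same way and slid it over spindle and key without touching. The ring began to move with about 5–6 N of contact. The stop was met with the wheel's underside about 8.6 mm above the shoulder. I held 15–17 N there for about 0.5 s, then released and backed away.
- **Last checks:** The pictures show the wheel upright with its dashes in line with the key. Its top corners fit the pressed-home height to about half a pixel (roughly 1 mm). The bystanders show no visible movement in the last side picture.
- **Disagreements:** The two cameras differed by 2–4 mm throughout. I worked from their mean, then corrected by contact force and by the gripped parts seen from the side. I did not measure the ring directly after release, as the wheel hides it.

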